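# Pack the crumbly rusk in the snack box

### The job

Take the rusk off its sloping rest under the toy bar, lay it down flat inside the open snack box without dropping it, and swing the box's hinged lid fully shut. The rusk is crumbly: hold it with a light grip, never squeezing it or pressing it down with more than about 40 N. Leave the other things on the tray where they are.

Things in the scene. Friction and masses are not known exactly. Their poses are not given: they have to be found in the camera images.
- rusk: the rusk: a light-brown biscuit bar with rounded ends, 85 mm long (its x) by 40 mm wide (its y) by 22 mm thick (its z), about 30 g, crumbly. Origin at the centre of its underside. It starts lying face up on the sloping rest, its long axis running up the slope, so that its z stands 25 degrees from vertical, leaning towards the robot.
- rest: the fixed grey plastic rusk rest (110 x 80 mm foot plate, 12 mm thick) with a white toy-bar arch over it; origin at the centre of its underside, on the tray (tray top 12 mm above the bar top); x away from the robot, z up. Beside the narrow strip that carries the rusk is free space down to the foot plate, so fingers can straddle strip and rusk.
- strip (a point): middle of the upper face of the rest's sloping strip, 75 mm above the rest's origin (axes as the rest's). The strip is 28 mm wide (y), 10 mm thick, 100 mm long, and rises towards +x at 25 degrees above level; the rusk overhangs it 6 mm each side and is stopped by an 8 mm lip at its lower end.
- toy_bar (a point): middle of the toy bar, a fixed level 12 mm rod along the rest's y, 5 mm in x and 240 mm in z from its origin, with 26 mm beads 80 mm either side and uprights 115 mm either side. It blocks a gripper coming straight down on the rusk; one leaning 25 to 45 degrees from the robot's side passes in front of and below it.
- snack_box: the fixed stone-grey snack box, open on top: 130 x 130 mm outside, 50 mm high, walls and floor 5 mm. Origin at the centre of its underside; its x points from front to hinge side, z up.
- lid (a joint): angle of the snack box's lid in rad: 0 shut, 1.57 upright, up to 1.95 leaning back away from the box. The hinge runs along the top of the box's +x wall. The hinge is stiff: the lid stays where it is left, and moves with about 2 N at its free edge.
- lid_hinge (a point): point in the middle of the lid's hinge line, 65 mm in x from the box's centre, 50.5 mm above its underside, at the lid's lower face. The lid is a plate 130 x 130 mm, 6 mm thick, with a small 40 mm wide tab that stands 11 mm out past its free edge.
- lid_edge (a point): middle of the lid's free edge on its outer (upper when shut) face, 130 mm from the hinge line; the axes turn with the lid: x points from the free edge to the hinge, z out of the outer face.
- bowl: coral silicone bowl, rim 116 mm across, 45 mm high, origin under its centre; to be left alone
- cup: bamboo cup, 68 mm across, 75 mm high, origin under its centre; to be left alone
- spoon: small grey plastic spoon, 150 mm long along its x, about 20 mm high, lying on the tray, origin under its middle; to be left alone
- duck: yellow hard vinyl duck, about 80 mm long, 74 mm high, origin under its centre; to be left alone
- jar: closed food jar, 60 mm across, 75 mm high, origin under its centre; to be left alone
- beaker: grey plastic beaker, 66 mm across, 60 mm high, origin under its centre; to be left alone
Things that resemble listed ones, but are neither listed nor needed, are in the scene too. What is meant by the rusk is not green or pink, and is the smaller of those in its own colour.

How it is judged:
By the outcome, as a careful person would: the job done as asked, in the order asked, and still so for the second after the job is handed in, with the robot touching nothing.
It also fails if it takes over 67 s, if anything falls off the work surface, if the arm or the gripper's body presses on something with over 40 N, if the wrist force passes 120 N, or if a joint passes its speed limit or range.

### The arm

A 7-joint arm with a two-finger parallel gripper is mounted at the origin on the work surface. World frame = base frame: x ahead of the robot, y to its left, z up, the work surface at z = 0. Lengths are in m, angles in rad, forces in N, time in s.
With the tool pointing down it reaches from about 0.4 to 0.85 m from the base axis. Payload 4.5 kg.
Tool frame: the origin (TCP) lies at the very end of the fingers, on their centre line; the grasp point (between the pads) lies 19 mm behind it; z points along the fingers, y is the line along which they close (so a half turn about z gives the same grasp; the last joint's range is limited). The gripper opens to 88 mm and grips with 3 to 60 N. Pads are 18 mm wide; open, the fingers measure 123 mm over their backs; the gripper's body (75 mm by 187 mm) begins 45 mm behind the grasp point.
Start: joints at [0.034, 0.689, -0.195, 1.565, 0.157, 0.902, -0.215], TCP at [0.625, 0, 0.239] pointing down, gripper open.
Joint ranges: [-3.01, 3.01], [-0.46, 2.08], [-1.47, 1.51], [0.13, 2.56], [-1, 4.14], [0.04, 2.09], [-2.66, 2.66]. Speed limits (rad/s): [2.57, 2.57, 3.14, 3.14, 3.14, 3.14, 3.14].

### API

Orientations are given as a unit quaternion [x, y, z, w].
In Python, from plant import r gives the robot as it stands. The module is installed in compiled form; this text tells all that it offers.
- The arm moves only by the shell command python3 -m pendant 'ROWS' [FORCE]. ROWS is JSON, one flat list of numbers, 7 for each row, row after row: the opening, from 0 (shut) to 1 (fully open), then the shift along the tool's x, y, z scaled (see below), then the turn, a rotation vector about the tool's x, y, z scaled (see below). A call has 1 to 12 rows; each row is the pose to reach, as a shift and turn from the pose commanded when the call began, along the tool's axes at that moment; what a row does not reach only later rows make up. The controller multiplies each number of a shift by 0.15 m and each number of a turn by pi/2 rad. A row lasts 1/10 s, in which the tool goes at most 50 mm and 8.59 degrees, less where a joint would pass 70% of its speed; a pose out of reach is approached as far as the arm can. A call with a number of a shift or a turn outside -1 to 1 is refused whole. A call with a gripper value outside its range is refused whole. The fingers move at their own pace and stop on an object; FORCE is the grip in N (left out, the last holds). Time passes only in rows, so rows that repeat a pose let the fingers close. It gives the time, the measured TCP pose, the force, the opening and the grip force at its end, in the units of the state.
- r.get_state(): the state, without advancing time (a new reading comes with each control period).
- r.snapshot(name): name is "scene" or "side" or "wrist"; returns a dict with "img" (384x512x3 uint8, red, green, blue), "mtx" (3x3 intrinsics, pixels), "cam_to_world" (4x4, takes a point from camera to world coordinates). Camera axes: x right, y up, looking along -z (the intrinsics and any distortion apply to the point x, -y, -z); pixel columns grow to the right and rows downward; lengths in m; the calibration is good to about 2 mm. A picture is of the moment at which its call begins. There is no depth.
- r.finish_job(): hands the job in; it is judged then, once.
The state is a dict: "clock": time; "q": joint angles; "qd": joint speeds; "joint_torque": joint torques, N m; "tool_pos": TCP position; "eef_rot": TCP orientation; "contact_force": force on the tool from outside, world axes, zero at the start; "moment": the same for the moment, N m; "opening": opening from 0.0 (shut) to 1.0 (fully open); "finger_force": force on a finger pad.
Only numpy, scipy, OpenCV 4.12 (cv2) and the standard library are available. Lean on these libraries where they do the work, as an engineer would, in place of code of your own. Each camera call takes 0.05 s, during which the arm holds its last target. There are 200 camera calls.

## Working session

There is one attempt and no reset: what is moved stays moved. The work goes in short steps, Python scripts to look and compute and a shell command to move; the robot and the scene stay as the last step left them, time stands still between calls to the robot, and variables do not carry over. Pictures are saved under pics/ and viewed, at most 10 in all, crops included, and the job is handed in when it is done.

```bash
mkdir -p pics; cat > h.py <<'E'
import numpy as np, cv2, pickle
from plant import r
def snap(n,f):
    s=r.snapshot(n); pickle.dump(s,open(f'pics/{f}.pkl','wb')); cv2.imwrite(f'pics/{f}.png',s['img'][:,:,::-1]); return s
def load(f): return pickle.load(open(f'pics/{f}.pkl','rb'))
def ray(s,u,v):
    d=np.linalg.solve(s['mtx'],[u,v,1.]); T=np.array(s['cam_to_world']); d=T[:3,:3]@[d[0],-d[1],-d[2]]
    return T[:3,3],d/np.linalg.norm(d)
def onz(s,u,v,z):
    o,d=ray(s,u,v); return o+d*(z-o[2])/d[2]
def tri(*a):
    A=np.zeros((3,3));b=np.zeros(3);L=[]
    for s,u,v in a:
        o,d=ray(s,u,v);P=np.eye(3)-np.outer(d,d);A+=P;b+=P@o;L.append((o,P))
    x=np.linalg.solve(A,b); return x,[float(np.linalg.norm(P@(x-o))) for o,P in L]
def proj(s,p):
    T=np.array(s['cam_to_world']); c=T[:3,:3].T@(np.array(p)-T[:3,3]); q=s['mtx']@[c[0],-c[1],-c[2]]; return q[:2]/q[2]
E
python3 - <<'E'
from h import *
a=[snap(n,n+'0') for n in('scene','side','wrist')]
for s in a: print(s['mtx'][0],np.round(s['cam_to_world'],3).tolist(),[k for k in s])
print(r.get_state())
x=np.vstack([np.hstack([a[0]['img'],a[1]['img']]),np.hstack([a[2]['img'],a[2]['img']*0])])
cv2.imwrite('pics/all.png',cv2.resize(np.hstack([a[0]['img'],a[1]['img']]),(800,300))[:,:,::-1])
E
```

```text
[442.86886653   0.         250.58495649] [[0.697, -0.597, 0.397, 1.019], [0.717, 0.574, -0.395, -0.322], [0.008, 0.56, 0.828, 1.271], [0.0, 0.0, 0.0, 1.0]] ['img', 'mtx', 'cam_to_world']
[370.78603739   0.         252.0774896 ] [[-0.961, 0.216, -0.17, 0.286], [-0.275, -0.714, 0.644, 0.982], [0.018, 0.666, 0.746, 1.104], [0.0, 0.0, 0.0, 1.0]] ['img', 'mtx', 'cam_to_world']
[332.29408935   0.         257.3465416 ] [[1.0, -0.001, 0.002, 0.625], [0.0, 0.96, 0.282, 0.073], [-0.002, -0.282, 0.96, 0.383], [0.0, 0.0, 0.0, 1.0]] ['img', 'mtx', 'cam_to_world']
{'clock': 0.15, 'q': array([ 0.0337645 ,  0.6898093 , -0.19451715,  1.56604081,  0.15730275,
        0.90247501, -0.2151111 ]), 'qd': array([ 1.35064754e-03, -1.81814967e-03,  7.79135115e-04, -1.80368055e-03,
       -2.40752573e-05, -2.46080638e-04,  6.09524462e-04]), 'joint_torque': array([-1.46674727e-03, -5.27863634e+01, -1.26819178e+00, -1.53587687e+01,
       -5.24473807e-02,  3.92338901e-03,  1.12435155e-04]), 'tool_pos': array([ 6.24555575e-01, -1.66355487e-05,  2.38099918e-01]), 'eef_rot': array([ 7.07079875e-01,  7.07133367e-01, -5.09151985e-04, -4.38596737e-04]), 'contact_force': array([-0.76793935, -0.00226762, -0.62188504]), 'moment': array([ 0.00560455,  0.05919717, -0.00350693]), 'finger_force': 0.0, 'opening': 0.9965625865921361}
```

View pics/scene0.png

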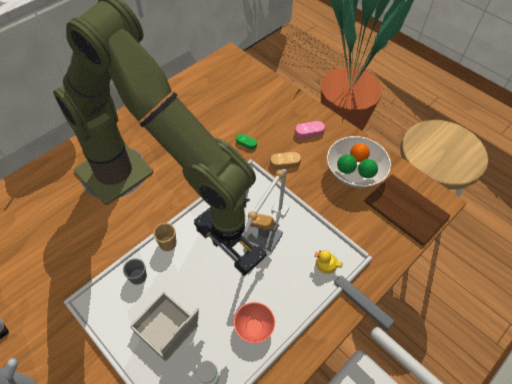

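View pics/side0.png

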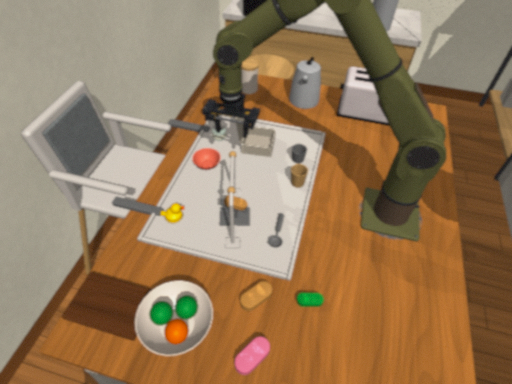

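The scene view shows the rusk on its rest at (262,222), partly hidden by the arm, the open box at (165,325) and the bowl at (255,322). In the side view the rusk is at (237,203) and the box at (257,141).

Candidates in scene pixels are tan on the rest (262,222), larger tan on the table (286,160), green (246,142) and pink (310,130). The one on the rest is tan, smaller and lies under the arch, so it fits. I'll confirm it in one enlarged crop.

```bash
python3 - <<'E'
from h import *
a,b,w=[load(n+'0') for n in('scene','side','wrist')]
C=lambda s,u0,v0,W,H,f:cv2.resize(s['img'][v0:v0+H,u0:u0+W],None,fx=f,fy=f,interpolation=cv2.INTER_CUBIC)
m=np.vstack([np.hstack([C(a,230,150,100,75,4),C(b,190,180,100,75,4)]),np.hstack([C(a,110,285,100,75,4),C(b,210,110,100,75,4)])])
cv2.imwrite('pics/crop1.png',m[:,:,::-1])
for n,s,(u0,v0,u1,v1) in(('sc',a,(240,205,280,240)),('sc_big',a,(265,145,305,175)),('si',b,(215,190,260,220)),('si_big',b,(235,275,280,310))):
    h=cv2.cvtColor(s['img'],cv2.COLOR_RGB2HSV)[v0:v1,u0:u1]
    k=cv2.inRange(h,(8,90,90),(24,255,255)); nc,l,st,c=cv2.connectedComponentsWithStats(k)
    for i in range(1,nc):
        if st[i,4]>15: print(n,st[i,4],c[i]+[u0,v0],st[i,:4]+[u0,v0,0,0])
print(tri((a,262,221),(b,237,203)), 'box',tri((a,165,325),(b,257,141)), 'bowl',tri((a,255,322),(b,206,158)))
E
```

```text
sc 288 [261.25       220.48611111] [249 212  25  17]
sc_big 1138 [284.6801406  158.96045694] [265 145  40  30]
si 40 [226.55 200.75] [224 196   5  11]
si 153 [239.21568627 203.55555556] [233 197  14  14]
si_big 1554 [256.75353925 292.22136422] [235 275  45  35]
(array([0.54950547, 0.19334306, 0.0945389 ]), [0.0019977150156862003, 0.0019977150156861474]) box (array([ 0.58188233, -0.21349173,  0.03744753]), [0.0032485165150193977, 0.00324851651501924]) bowl (array([ 0.75139751, -0.03143383,  0.05258033]), [0.00027589235363224823, 0.00027589235363231074])
```

View pics/crop1.png

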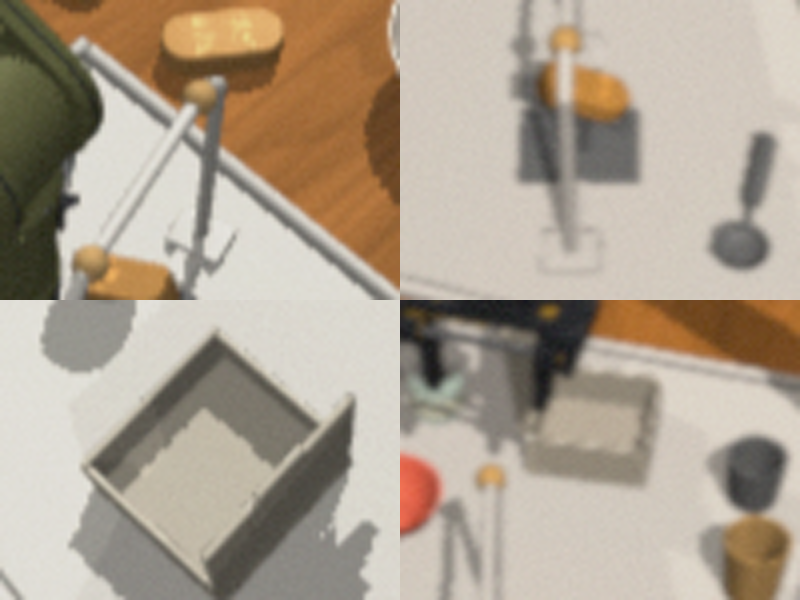

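View pics/wrist0.png

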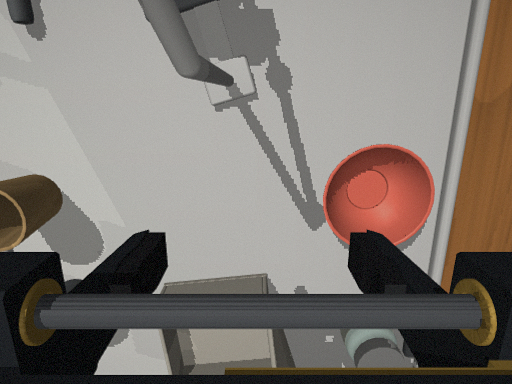

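The crop confirms the rusk: a tan bar on the grey rest, under the bar with its beads. The beads are at scene (280,174) and (252.5,216), and at side (231,190) and (232.5,154). The box's lid stands roughly upright on the far (+x) side. The wrist view shows the box at (215,320), the bowl at (380,195), the jar at (375,345) and an upright's foot at (230,82).

```bash
python3 - <<'E'
from h import *
a,b,w=[load(n+'0') for n in('scene','side','wrist')]
B1=tri((a,280,174.2),(b,231.3,190));B2=tri((a,252.5,215.7),(b,232.5,154.2))
print('beads',B1,B2,np.linalg.norm(B1[0]-B2[0]))
for n,u,v,z in(('top',164.2,293,.062),('left',132,327,.062),('bot',163,357.5,.062),('lidtopR',198,309.5,.19),('lidtopL',161.3,348.8,.19)): print(n,onz(a,u,v,z))
for u,v,z in((160,283,.062),(267,275,.062)): print('wristbox',onz(w,u,v,z))
print('foot',onz(w,230,82,.012),'bowl',onz(w,380,195,.057),'jar',onz(w,375,330,.087),'cupside',onz(b,300,170,.087))
E
```

```text
beads (array([0.53950154, 0.2717957 , 0.25238023]), [0.0004987206081554662, 0.0004987206081556074]) (array([0.58482729, 0.11814048, 0.25254772]), [9.229646680318709e-05, 9.229646680316547e-05]) 0.1602010593166969
top [ 0.51310711 -0.16168254  0.062     ]
left [ 0.52929652 -0.28515099  0.062     ]
bot [ 0.65208493 -0.27410292  0.062     ]
lidtopR [ 0.65963176 -0.14472369  0.19      ]
lidtopL [ 0.67221413 -0.26974376  0.19      ]
wristbox [ 0.51696614 -0.12801414  0.062     ]
wristbox [ 0.63443288 -0.11793188  0.062     ]
foot [0.59467656 0.08354113 0.012     ] bowl [ 0.74985985 -0.02816129  0.057     ] jar [ 0.74863154 -0.1685739   0.087     ] cupside [ 0.36666878 -0.04126746  0.087     ]
```

The beads come out 160 mm apart at z = 0.2525, which matches the text. So the rest is at (0.557, 0.194) with a yaw of 16.4°. Next I'll work out a viewing pose before the grasp.

```bash
cat >> h.py <<'E'
from scipy.spatial.transform import Rotation as R
def rot(yaw,tilt): # tool x towards robot, tilt leans from robot side
    y=np.radians(yaw);t=np.radians(tilt)
    xr=np.array([np.cos(y),np.sin(y),0]);yr=np.array([-np.sin(y),np.cos(y),0]);Z=np.array([0,0,1.])
    z=np.sin(t)*xr-np.cos(t)*Z; x=np.cross(yr,z); return R.from_matrix(np.c_[x,yr,z])
def row(p,Rt):
    s=r.get_state(); R0=R.from_quat(s['eef_rot'])
    d=R0.inv().apply(np.array(p)-s['tool_pos']); w=(R0.inv()*Rt).as_rotvec()
    return np.round(np.r_[d/.15,w/(np.pi/2)],3).tolist()
E
python3 - <<'E'
from h import *
print(row([.47,.08,.36],rot(16,0)),np.degrees(np.linalg.norm(np.array(row([.47,.08,.36],rot(16,0))[3:]))*np.pi/2))
E
```

```text
[0.533, -1.031, -0.811, -0.001, -0.001, -1.178] 106.02007640065158
```

```bash
python3 -m pendant '[1,0.1,-0.5,-0.4,0,0,-0.1, 1,0.1,-0.7,-0.8,0,0,-0.3, 1,0.3,-1,-0.8,0,0,-0.5, 1,0.53,-1,-0.8,0,0,-1, 1,0.53,-1,-0.8,0,0,-1, 1,0.53,-1,-0.8,0,0,-1, 1,0.53,-1,-0.8,0,0,-1, 1,0.53,-1,-0.8,0,0,-1, 1,0.53,-1,-0.8,0,0,-1, 1,0.53,-1,-0.8,0,0,-1, 1,0.53,-1,-0.8,0,0,-1, 1,0.53,-1,-0.8,0,0,-1]' 10
python3 - <<'E'
from h import *
xr=np.array([np.cos(np.radians(16.4)),np.sin(np.radians(16.4)),0])
g=np.array([.5574,.1936,.087])
Rt=rot(16.4,25); z=Rt.as_matrix()[:,2]
print(row(g-.17*z,Rt))
E
```

```text
clock: 1.35
tool_pos: [0.4748, 0.0793, 0.3585]
eef_rot: [0.0, 1.0, -0.0, -0.0]
contact_force: [0.2, -0.1, 0.3]
opening: 1.001
finger_force: 0.0
[-0.091, 0.627, 0.783, -0.04, -0.276, -0.179]
```

```bash
python3 -m pendant '[1,-0.09,0.3,0.2,-0.04,-0.276,-0.179, 1,-0.09,0.627,0.5,-0.04,-0.276,-0.179, 1,-0.09,0.627,0.783,-0.04,-0.276,-0.179, 1,-0.09,0.627,0.783,-0.04,-0.276,-0.179, 1,-0.09,0.627,0.783,-0.04,-0.276,-0.179, 1,-0.09,0.627,0.783,-0.04,-0.276,-0.179]'
python3 - <<'E'
from h import *
a=[snap(n,n+'1') for n in('scene','side','wrist')]
w=a[2]
print(np.round(w['cam_to_world'],3).tolist())
yr=np.array([-np.sin(np.radians(16.4)),np.cos(np.radians(16.4)),0]); 
B=np.array([.5622,.195,.2525])
print('beads in wrist',proj(w,B+.08*yr),proj(w,B-.08*yr),'strip',proj(w,[.5574,.1936,.087]))
cv2.imwrite('pics/v1.png',np.vstack([cv2.resize(w['img'],(400,300)),cv2.resize(a[0]['img'][190:250,230:310],(400,300))])[:,:,::-1])
C=lambda s,u0,v0,W,H,f:cv2.resize(s['img'][v0:v0+H,u0:u0+W],None,fx=f,fy=f,interpolation=cv2.INTER_CUBIC)
cv2.imwrite('pics/v1.png',np.hstack([cv2.resize(w['img'],(400,300)),C(a[0],110,285,100,75,4)])[:,:,::-1])
E
```

```text
clock: 1.95
tool_pos: [0.5055, 0.1649, 0.2529]
eef_rot: [-0.121, 0.968, 0.017, 0.221]
contact_force: [2.6, 0.5, 0.3]
opening: 1.001
finger_force: 0.0
[[-0.244, -0.72, -0.65, 0.379], [0.97, -0.196, -0.147, 0.135], [-0.022, -0.666, 0.746, 0.352], [0.0, 0.0, 0.0, 1.0]]
beads in wrist [416.47959491 317.78726539] [152.85693122 317.40200969] strip [276.64976911 152.72427778]
```

View pics/wrist1.png

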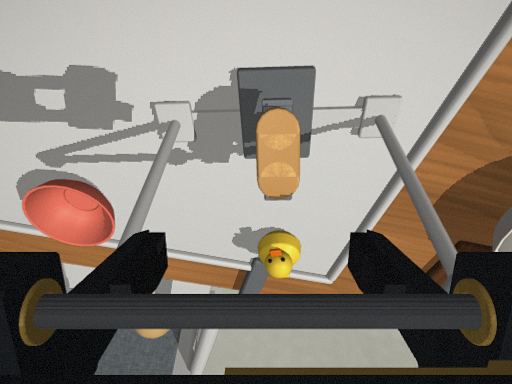

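The wrist view shows the rusk from (278,108) at its low end to (278,198) at its high end, on the strip over the dark foot plate, with the bar's uprights at (150,180) and (410,180). Now I'll measure its ends and height.

```bash
python3 - <<'E'
from h import *
def mask(s,u0,v0,u1,v1):
    h=cv2.cvtColor(s['img'],cv2.COLOR_RGB2HSV)[v0:v1,u0:u1]
    k=cv2.inRange(h,(8,90,70),(24,255,255)); nc,l,st,c=cv2.connectedComponentsWithStats(k)
    i=1+np.argmax(st[1:,4]); p=np.argwhere(l==i)[:,::-1]+[u0,v0]; return p
a,b,w=[load(n+'1') for n in('scene','side','wrist')]
P=mask(w,245,95,315,205); rect=cv2.minAreaRect(P.astype(np.float32)); print('wrist',len(P),P.mean(0),P.min(0),P.max(0),rect)
for n,s,bx in(('sc',a,(225,190,285,245)),('si',b,(205,180,265,225))):
    Q=mask(s,*bx); print(n,len(Q),Q.mean(0),Q.min(0),Q.max(0))
    print(' tri centre',tri((w,*P.mean(0)),(s,*Q.mean(0))))
xr=rot(16.4,0).as_matrix()[:,0]*-1; t=np.radians(25)
n=-np.sin(t)*xr+np.cos(t)*np.array([0,0,1]); e=np.cos(t)*xr+np.sin(t)*np.array([0,0,1]); yr=np.cross([0,0,1],xr)
p0=np.array([.5574,.1936,.087])
def pl(u,v,h):
    o,d=ray(w,u,v); q=o+d*np.dot(p0+n*h-o,n)/np.dot(d,n)-p0; return np.round([q@e,q@yr],4)
c=cv2.boxPoints(rect); print('edges on top plane',[pl(u,v,.022).tolist() for u,v in c])
print('edges, strip plane +11',[pl(u,v,.011).tolist() for u,v in c],'centre',pl(*rect[0],.018))
rows=[(v,P[P[:,1]==v][:,0].min(),P[P[:,1]==v][:,0].max()) for v in(125,140,155,170,180)]
for v,l,rr in rows: print(v,pl(l,v,.018),pl(rr+1,v,.018))
C=lambda s,u0,v0,W,H,f:cv2.resize(s['img'][v0:v0+H,u0:u0+W],None,fx=f,fy=f,interpolation=cv2.INTER_CUBIC)
m=np.vstack([np.hstack([C(a,220,180,100,75,4),C(b,190,170,100,75,4)]),np.hstack([C(a,110,285,100,75,4),C(b,210,95,100,75,4)])])
cv2.imwrite('pics/crop2.png',m[:,:,::-1])
E
```

```text
wrist 3574 [277.66592054 152.51734751] [256 107] [299 198] ((277.5, 152.5), (91.0, 43.0), 90.0)
sc 303 [261.48184818 220.78217822] [249 212] [274 229]
 tri centre (array([0.55051744, 0.19248926, 0.09660739]), [0.00015042806496966133, 0.00015042806496958617])
si 151 [239.28476821 203.55629139] [233 197] [246 210]
 tri centre (array([0.54272108, 0.19281546, 0.09973678]), [0.0049838406500486085, 0.004983840650048471])
edges on top plane [[-0.0446, -0.0179], [-0.0436, 0.0194], [0.0393, 0.0201], [0.0387, -0.0202]]
edges, strip plane +11 [[-0.0441, -0.0184], [-0.0431, 0.0203], [0.0429, 0.0211], [0.0423, -0.0208]] centre [-0.0035  0.0005]
125 [-0.0287 -0.0185] [-0.0278  0.0207]
140 [-0.0153 -0.0189] [-0.0145  0.0209]
155 [-0.0015 -0.0193] [-0.0007  0.021 ]
170 [ 0.0126 -0.0187] [0.0133 0.0211]
180 [ 0.0223 -0.0181] [0.0229 0.0203]
```

View pics/crop2.png

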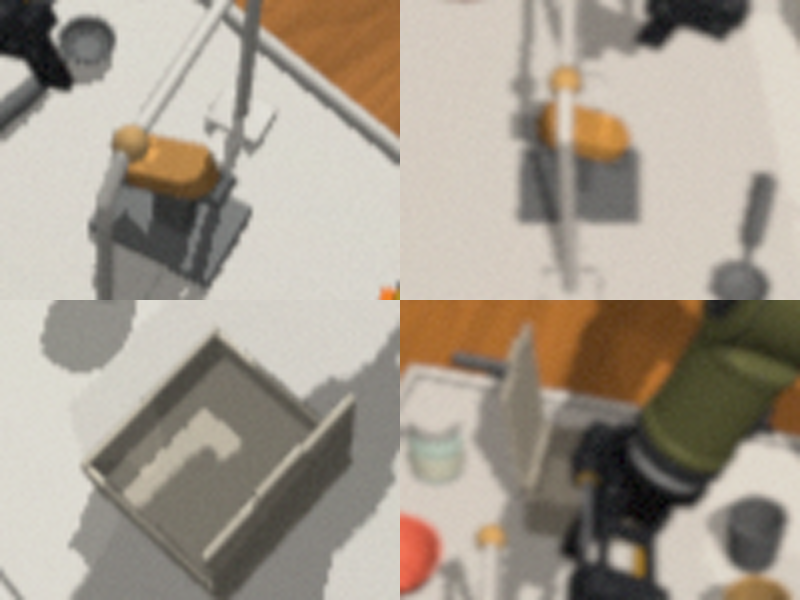

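The rusk comes out 40 mm wide and about 84 mm long, centred 3 mm down-slope, with mid-height z ≈ 0.097. All of that fits the text. In the crop the scene and side views agree, and the side view shows the lid standing nearly upright, with its top at side (242,101). Next I'll line up above the rusk.

```bash
cat >> h.py <<'E'
xr=-rot(16.4,0).as_matrix()[:,0]; t=np.radians(25)
nn=-np.sin(t)*xr+np.cos(t)*np.array([0,0,1]); ee=np.cos(t)*xr+np.sin(t)*np.array([0,0,1]); yr=np.cross([0,0,1],xr)
G=np.array([.5574,.1936,.087])-.003*ee+.001*yr
E
python3 - <<'E'
from h import *
print(row(G+.07*nn,rot(16.4,25)))
E
```

```text
[0.142, 0.119, 0.695, -0.025, 0.005, -0.018]
```

```bash
python3 -m pendant '[1,0.142,0.119,0.2,-0.025,0,-0.018, 1,0.142,0.119,0.4,-0.025,0.005,-0.018, 1,0.142,0.119,0.6,-0.025,0.005,-0.018, 1,0.142,0.119,0.695,-0.025,0.005,-0.018, 1,0.142,0.119,0.695,-0.025,0.005,-0.018, 1,0.142,0.119,0.695,-0.025,0.005,-0.018]' 8
python3 - <<'E'
from h import *
print(row(G,rot(16.4,25)))
w=snap('wrist','wrist2')
h=cv2.cvtColor(w['img'],cv2.COLOR_RGB2HSV)[60:330,180:350]
k=cv2.inRange(h,(8,90,70),(24,255,255)); nc,l,st,c=cv2.connectedComponentsWithStats(k);i=1+np.argmax(st[1:,4]);print(c[i]+[180,60],st[i])
for e in(-.0425,0,.0425): print(e,proj(w,G+ee*e+nn*.022))
E
```

```text
clock: 2.7
tool_pos: [0.5276, 0.1851, 0.1502]
eef_rot: [-0.138, 0.966, 0.031, 0.215]
contact_force: [-0.5, -0.2, 0.8]
opening: 1.0
finger_force: 0.0
[0.012, 0.005, 0.469, 0.0, 0.001, -0.002]
[258.03839346 207.56909462] [  46   83   65  131 7345]
-0.0425 [258.18825628 144.13748903]
0 [258.3262174  212.54240894]
0.0425 [258.4489307  273.38703762]
```

The prediction and the mask agree (rows 143–274), so I'll descend and close lightly.

```bash
python3 -m pendant '[1,0.012,0.005,0.2,0,0,0, 1,0.012,0.005,0.35,0,0,0, 1,0.012,0.005,0.43,0,0,0, 1,0.012,0.005,0.467,0,0,0, 1,0.012,0.005,0.467,0,0,0, 0.4,0.012,0.005,0.467,0,0,0, 0.3,0.012,0.005,0.467,0,0,0, 0.3,0.012,0.005,0.467,0,0,0, 0.3,0.012,0.005,0.467,0,0,0, 0.3,0.012,0.005,0.467,0,0,0]' 8
```

```text
clock: 3.75
tool_pos: [0.5536, 0.1944, 0.0856]
eef_rot: [-0.139, 0.966, 0.032, 0.215]
contact_force: [0.0, 0.9, -0.4]
opening: 0.569
finger_force: 0.0
```

```bash
python3 -m pendant '[0.3,0,0,0,0,0,0, 0.3,0,0,0,0,0,0, 0.3,0,0,0,0,0,0, 0.3,0,0,0,0,0,0, 0.3,0,0,0,0,0,0]' 8
```

```text
clock: 4.25
tool_pos: [0.5536, 0.1944, 0.0854]
eef_rot: [-0.139, 0.966, 0.032, 0.215]
contact_force: [-0.1, 0.1, 1.9]
opening: 0.453
finger_force: 8.0
```

The fingers stopped at 39.9 mm, which is the rusk's width, with 8 N on the pad. I'll lift along the slope's normal, out towards the robot.

```bash
python3 -m pendant '[0.3,0,0,-0.03,0,0,0, 0.3,0,0,-0.1,0,0,0, 0.3,0,0,-0.25,0,0,0, 0.3,0,0,-0.45,0,0,0, 0.3,0,0,-0.65,0,0,0, 0.3,0,0,-0.85,0,0,0, 0.3,0,0,-1,0,0,0, 0.3,0,0,-1,0,0,0]' 8
python3 - <<'E'
from h import *
w=snap('wrist','wrist3');snap('scene','scene3');snap('side','side3')
h=cv2.cvtColor(w['img'],cv2.COLOR_RGB2HSV)[60:330,150:380]
k=cv2.inRange(h,(8,90,70),(24,255,255)); nc,l,st,c=cv2.connectedComponentsWithStats(k);i=1+np.argmax(st[1:,4]);print(c[i]+[150,60],st[i])
print(row([.45,.0,.30],rot(6,0)))
E
```

```text
clock: 5.05
tool_pos: [0.4921, 0.1765, 0.2244]
eef_rot: [-0.14, 0.966, 0.032, 0.217]
contact_force: [0.9, 0.2, -0.1]
opening: 0.455
finger_force: 8.0
[257.08464604 236.85965079] [   59   111    97   123 10538]
[0.324, -1.047, -0.734, 0.026, 0.278, 0.114]
```

View pics/wrist3.png

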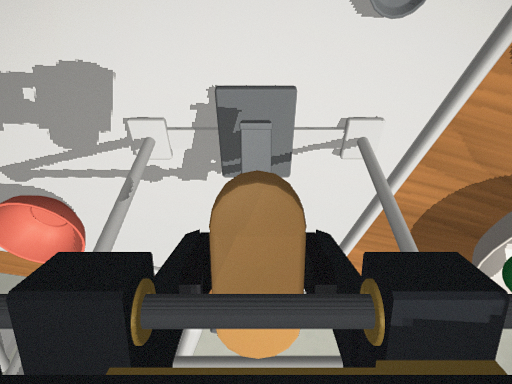

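The rusk is held squarely and clear of the rest. I'll go over to the box, levelling the tool on the way.

```bash
python3 -m pendant '[0.3,0.2,-0.1,-0.5,0,0,0, 0.3,0.32,-0.3,-0.75,0.01,0.1,0.04, 0.3,0.32,-0.6,-0.9,0.026,0.2,0.08, 0.3,0.32,-0.9,-0.9,0.026,0.278,0.114, 0.3,0.32,-1,-0.9,0.026,0.278,0.114, 0.3,0.32,-1,-0.9,0.026,0.278,0.114, 0.3,0.32,-1,-0.9,0.026,0.278,0.114]'
python3 - <<'E'
from h import *
print(row([.60,-.21,.42],rot(6,0)))
E
```

```text
clock: 5.9
tool_pos: [0.4558, 0.0296, 0.3049]
eef_rot: [-0.071, 0.993, -0.021, 0.096]
contact_force: [0.8, -1.5, -1.1]
opening: 0.45
finger_force: 8.0
[-0.846, -1.755, -0.521, -0.033, 0.121, 0.024]
```

```bash
python3 -m pendant '[0.3,-0.05,-0.25,-0.25,-0.03,0.12,0.024, 0.3,-0.2,-0.5,-0.52,-0.03,0.12,0.024, 0.3,-0.35,-0.75,-0.52,-0.03,0.12,0.024, 0.3,-0.5,-1,-0.52,-0.03,0.12,0.024, 0.3,-0.5,-1,-0.52,-0.03,0.12,0.024]'
python3 - <<'E'
from h import *
print(row([.60,-.21,.42],rot(6,0)))
E
```

```text
clock: 6.4
tool_pos: [0.537, -0.1131, 0.4046]
eef_rot: [-0.046, 0.999, -0.005, 0.005]
contact_force: [0.4, -0.7, -0.7]
opening: 0.453
finger_force: 8.0
[-0.36, -0.683, -0.093, -0.006, 0.006, -0.008]
```

```bash
python3 -m pendant '[0.3,-0.15,-0.3,-0.09,0,0,0, 0.3,-0.3,-0.55,-0.09,-0.006,0.006,-0.008, 0.3,-0.36,-0.683,-0.09,-0.006,0.006,-0.008, 0.3,-0.36,-0.683,-0.09,-0.006,0.006,-0.008, 0.3,-0.36,-0.683,-0.09,-0.006,0.006,-0.008]'
python3 - <<'E'
from h import *
w=snap('wrist','wrist4');a=snap('scene','scene4');b=snap('side','side4')
print(np.round(w['cam_to_world'],3).tolist())
i=cv2.resize(w['img'],(440,330)); 
C=lambda s,u0,v0,W,H,f:cv2.resize(s['img'][v0:v0+H,u0:u0+W],None,fx=f,fy=f,interpolation=cv2.INTER_CUBIC)
m=C(b,200,85,100,66,5); cv2.imwrite('pics/v4.png',cv2.vconcat([cv2.resize(w['img'][:220],(768,330)),cv2.resize(m,(768,268),interpolation=cv2.INTER_AREA)*0+cv2.copyMakeBorder(C(b,200,95,95,67,4),0,0,0,388,cv2.BORDER_CONSTANT)])[:,:,::-1])
E
```

```text
clock: 6.9
tool_pos: [0.5979, -0.2015, 0.4187]
eef_rot: [-0.058, 0.998, 0.002, -0.002]
contact_force: [0.2, 0.3, -0.8]
opening: 0.45
finger_force: 8.0
[[-0.115, -0.954, -0.276, 0.526], [0.993, -0.109, -0.037, -0.21], [0.005, -0.279, 0.96, 0.564], [0.0, 0.0, 0.0, 1.0]]
```

View pics/v4.png

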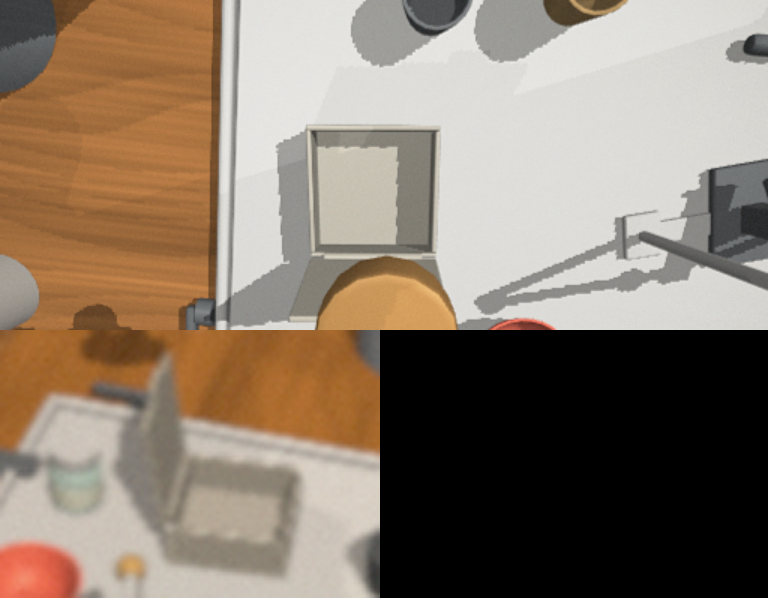

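The wrist view, in full-frame pixels, shows the front rim corners at (204,84) and (293,84), the hinge-side corners at (207,169) and (291,169), and the lid's free-edge corner at (193,213). The side crop shows the lid nearly upright, leaning slightly back.

```bash
python3 - <<'E'
from h import *
w,a,b=load('wrist4'),load('scene1'),load('side4')
print('corner f+y',tri((w,293.3,84.5),(a,164.2,293),(b,272.5,147.5)),tri((w,293.3,84.5),(a,164.2,293)))
print('corner f-y',tri((w,204,84.5),(a,132,327)))
for z in(.062,):
    P=[onz(w,*p,z) for p in((204,84),(293.3,84),(291.3,169.5),(207.5,169))]
    for p in P: print(np.round(p,4))
    print('edges',[np.linalg.norm(P[i]-P[i-1]).round(4) for i in range(4)])
print('lid -y corner',tri((w,193.3,213.3),(a,161.3,348.8)))
g=cv2.cvtColor(a['img'],cv2.COLOR_RGB2GRAY)
E
```

```text
corner f+y (array([ 0.5077437 , -0.16067113,  0.06084255]), [0.0027613078371509767, 0.004544477893348757, 0.004126801670604549]) (array([ 0.50619465, -0.15794077,  0.04535112]), [0.0015236214349051425, 0.0015236214349052006])
corner f-y (array([ 0.5224286 , -0.28640321,  0.04722891]), [0.001900942925208747, 0.0019009429252086233])
[ 0.5211 -0.286   0.062 ]
[ 0.5063 -0.1582  0.062 ]
[ 0.6313 -0.143   0.062 ]
[ 0.6453 -0.2718  0.062 ]
edges [np.float64(0.1251), np.float64(0.1286), np.float64(0.126), np.float64(0.1295)]
lid -y corner (array([ 0.67164443, -0.26948157,  0.18806271]), [0.0001757080318073049, 0.00017570803180728026])
```

The box centre is at (0.578, -0.215) with a yaw of 6.6°, and the rim sides measure 125–130 mm. The lid leans back to about 1.74 rad, with its edge at z ≈ 0.188. I'll go down over the centre.

```bash
python3 - <<'E'
from h import *
print(row([.576,-.215,.419],rot(6.6,0)),row([.576,-.215,.27],rot(6.6,0)))
E
```

```text
[0.156, -0.08, 0.01, 0.001, -0.0, 0.002] [0.156, -0.082, 1.003, 0.001, -0.0, 0.002]
```

```bash
python3 -m pendant '[0.3,0.156,-0.08,0.2,0,0,0, 0.3,0.156,-0.08,0.5,0,0,0, 0.3,0.156,-0.08,0.8,0,0,0, 0.3,0.156,-0.08,1,0,0,0, 0.3,0.156,-0.08,1,0,0,0]'
python3 -m pendant '[0.3,0,0,0.3,0,0,0, 0.3,0,0,0.6,0,0,0, 0.3,0,0,0.85,0,0,0, 0.3,0,0,1,0,0,0, 0.3,0,0,1,0,0,0, 0.3,0,0,1,0,0,0]'
python3 - <<'E'
from h import *
print(row([.576,-.215,.03],rot(6.6,0)),row([.576,-.215,.019],rot(6.6,0)))
w=snap('wrist','wrist5')
E
```

```text
clock: 7.55
tool_pos: [0.5732, -0.2154, 0.2669]
eef_rot: [-0.058, 0.998, 0.002, -0.004]
contact_force: [0.3, 0.4, -0.5]
opening: 0.455
finger_force: 8.0
clock: 8.15
tool_pos: [0.5781, -0.216, 0.1227]
eef_rot: [-0.058, 0.998, 0.0, 0.002]
contact_force: [0.3, 0.0, 0.2]
opening: 0.453
finger_force: 8.0
[0.015, 0.008, 0.618, 0.0, 0.002, 0.0] [0.016, 0.008, 0.691, 0.0, 0.002, 0.0]
```

```bash
python3 -m pendant '[0.3,0.015,0.008,0.2,0,0,0, 0.3,0.015,0.008,0.4,0,0,0, 0.3,0.015,0.008,0.55,0,0,0, 0.3,0.015,0.008,0.63,0,0,0, 0.3,0.015,0.008,0.66,0,0,0, 0.3,0.015,0.008,0.67,0,0,0, 0.3,0.015,0.008,0.67,0,0,0]'
```

```text
clock: 8.9
tool_pos: [0.5752, -0.2154, 0.0213]
eef_rot: [-0.057, 0.998, 0.0, 0.001]
contact_force: [-0.4, -0.7, -1.2]
opening: 0.452
finger_force: 8.0
```

```bash
python3 -m pendant '[0.3,0,0,0.005,0,0,0, 0.3,0,0,0.01,0,0,0, 0.3,0,0,0.01,0,0,0, 0.3,0,0,0.01,0,0,0]'
```

```text
clock: 9.3
tool_pos: [0.5742, -0.2153, 0.0188]
eef_rot: [-0.057, 0.998, 0.001, 0.0]
contact_force: [-0.0, 0.1, 0.3]
opening: 0.453
finger_force: 8.0
```

```bash
python3 -m pendant '[0.3,0,0,0.004,0,0,0, 0.3,0,0,0.007,0,0,0, 0.3,0,0,0.007,0,0,0]'; python3 -m pendant '[0.3,0,0,0.004,0,0,0, 0.3,0,0,0.004,0,0,0, 0.3,0,0,0.004,0,0,0]'
```

```text
clock: 9.6
tool_pos: [0.5742, -0.2152, 0.0176]
eef_rot: [-0.058, 0.998, 0.001, 0.0]
contact_force: [-0.3, -0.2, 0.2]
opening: 0.451
finger_force: 8.5
clock: 9.9
tool_pos: [0.5742, -0.2153, 0.0175]
eef_rot: [-0.057, 0.998, 0.001, 0.0]
contact_force: [-1.7, 0.3, 5.1]
opening: 0.454
finger_force: 11.0
```

There is light contact with the floor (5 N), so I'll release a little and rise.

```bash
python3 -m pendant '[0.5,0,0,0,0,0,0, 0.55,0,0,0,0,0,0, 0.6,0,0,0,0,0,0, 0.65,0,0,0,0,0,0, 0.65,0,0,-0.05,0,0,0, 0.65,0,0,-0.2,0,0,0, 0.65,0,0,-0.45,0,0,0, 0.65,0,0,-0.75,0,0,0, 0.65,0,0,-1,0,0,0, 0.65,0,0,-1,0,0,0]'
python3 -m pendant '[0.3,0,0,-0.3,0,0,0, 0,0,0,-0.6,0,0,0, 0,0.2,0,-0.8,0,0,0, 0,0.2,0,-0.8,0,0,0, 0,0.2,0,-0.8,0,0,0]'
python3 - <<'E'
from h import *
w=snap('wrist','wrist6');a=snap('scene','scene6');b=snap('side','side6')
C=lambda s,u0,v0,W,H,f:cv2.resize(s['img'][v0:v0+H,u0:u0+W],None,fx=f,fy=f,interpolation=cv2.INTER_CUBIC)
cv2.imwrite('pics/v6.png',cv2.vconcat([cv2.resize(w['img'],(400,300)),C(b,200,85,100,75,4)])[:,:,::-1])
h=cv2.cvtColor(w['img'],cv2.COLOR_RGB2HSV)
k=cv2.inRange(h,(8,90,50),(24,255,255))[:,120:400]; nc,l,st,c=cv2.connectedComponentsWithStats(k)
for i in range(1,nc):
    if st[i,4]>200: print(c[i]+[120,0],st[i], onz(w,*(c[i]+[120,0]),.035))
print(r.get_state()['tool_pos'])
E
```

```text
clock: 10.9
tool_pos: [0.5774, -0.2166, 0.1726]
eef_rot: [-0.057, 0.998, -0.001, 0.005]
contact_force: [0.9, 0.1, -0.5]
opening: 0.645
finger_force: 0.0
clock: 11.4
tool_pos: [0.5437, -0.22, 0.2868]
eef_rot: [-0.057, 0.998, 0.0, -0.0]
contact_force: [0.9, -0.5, -1.0]
opening: 0.221
finger_force: 0.0
[123.02535211 124.65915493] [   0    0    8  252 1775] [ 0.52504097 -0.3810569   0.035     ]
[258.55532681 179.97786927] [ 123  146   32   68 1943] [ 0.57374927 -0.2148417   0.035     ]
[181.63405337 311.9047014 ] [ 54 278  20  68 787] [ 0.77471817 -0.29966935  0.035     ]
[332.9517601 312.6988266] [201 279  21  67 767] [ 0.75213224 -0.08965684  0.035     ]
[275.79882155 367.20258137] [   0  353  280   22 3564] [ 0.85435833 -0.15683989  0.035     ]
[ 0.54395784 -0.2189763   0.28519384]
```

View pics/v6.png

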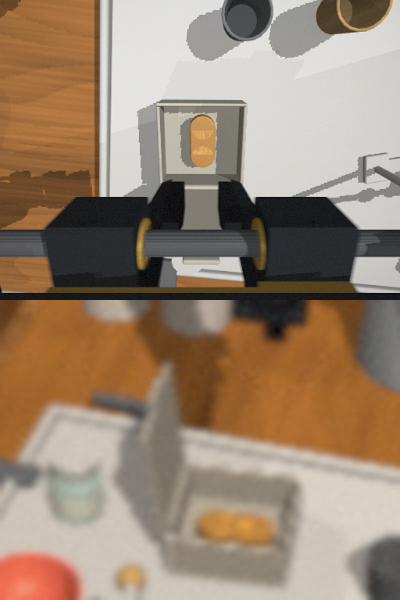

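The rusk lies flat at (0.574, -0.215) in the box and the lid is open. I'll go behind the lid with the fingers shut.

```bash
python3 - <<'E'
from h import *
bx=np.array([np.cos(np.radians(6.6)),np.sin(np.radians(6.6)),0]);H=np.array([.6427,-.207,.0625])
print(row((H+.078*bx)*[1,1,0]+[0,0,.30],rot(6.6,0)))
E
```

```text
[-1.183, 0.004, -0.101, 0.002, -0.001, 0.0]
```

```bash
python3 -m pendant '[0,-0.1,0,-0.1,0,0,0, 0,-0.35,0,-0.1,0,0,0, 0,-0.65,0,-0.1,0,0,0, 0,-1,0,-0.1,0,0,0, 0,-1,0,-0.1,0,0,0]'
python3 -m pendant '[0,-0.19,0,0,0,0,0, 0,-0.19,0,0,0,0,0, 0,-0.19,0,0.3,0,0,0, 0,-0.19,0,0.6,0,0,0, 0,-0.19,0,0.93,0,0,0, 0,-0.19,0,0.93,0,0,0, 0,-0.19,0,0.93,0,0,0]'
python3 - <<'E'
from h import *
bx=np.array([np.cos(np.radians(6.6)),np.sin(np.radians(6.6)),0]);H=np.array([.6427,-.207,.0625])
Z=np.array([0,0,1.])
for al in (100,90,80,70,60,50,40,30,20,10,0):
    c,s=np.cos(np.radians(al)),np.sin(np.radians(al))
    print(al,row(H+.10*(-bx*c+Z*s)+.006*(bx*s+Z*c)+.010*bx,rot(6.6,0)))
E
```

```text
clock: 12.05
tool_pos: [0.698, -0.198, 0.298]
eef_rot: [-0.059, 0.998, 0.003, 0.0]
contact_force: [0.0, -0.2, -1.0]
opening: 0.001
finger_force: 0.0
clock: 12.75
tool_pos: [0.7209, -0.1987, 0.1625]
eef_rot: [-0.057, 0.998, 0.001, -0.001]
contact_force: [-0.1, 0.7, 1.2]
opening: 0.005
finger_force: 0.0
100 [0.302, 0.005, 0.017, 0.001, -0.001, -0.0]
90 [0.417, 0.004, 0.0, 0.001, -0.001, -0.0]
80 [0.534, 0.004, 0.004, 0.001, -0.001, -0.0]
70 [0.648, 0.004, 0.027, 0.001, -0.001, -0.0]
60 [0.756, 0.004, 0.07, 0.001, -0.001, -0.0]
50 [0.855, 0.004, 0.131, 0.001, -0.001, -0.0]
40 [0.942, 0.004, 0.209, 0.001, -0.001, -0.0]
30 [1.014, 0.004, 0.3, 0.001, -0.001, -0.0]
20 [1.07, 0.003, 0.402, 0.001, -0.001, -0.0]
10 [1.106, 0.003, 0.513, 0.001, -0.001, -0.0]
0 [1.123, 0.003, 0.628, 0.001, -0.001, -0.0]
```

```bash
python3 -m pendant '[0,0.15,0.004,0.01,0,0,0, 0,0.25,0.004,0.015,0,0,0, 0,0.33,0.004,0.012,0,0,0, 0,0.42,0.004,0,0,0,0, 0,0.48,0.004,0,0,0,0, 0,0.53,0.004,0.004,0,0,0, 0,0.6,0.004,0.015,0,0,0, 0,0.65,0.004,0.03,0,0,0, 0,0.7,0.004,0.05,0,0,0, 0,0.756,0.004,0.07,0,0,0, 0,0.756,0.004,0.07,0,0,0]'
python3 - <<'E'
from h import *
bx=np.array([np.cos(np.radians(6.6)),np.sin(np.radians(6.6)),0]);H=np.array([.6427,-.207,.0625])
snap('scene','scene7');snap('side','side7')
Z=np.array([0,0,1.])
for al in (60,50,40,30,20,10,0):
    c,s=np.cos(np.radians(al)),np.sin(np.radians(al))
    print(al,row(H+.10*(-bx*c+Z*s)+.006*(bx*s+Z*c)+.010*bx,rot(6.6,0))[:3])
E
```

```text
clock: 13.85
tool_pos: [0.6071, -0.2112, 0.1512]
eef_rot: [-0.057, 0.998, 0.001, -0.001]
contact_force: [-0.7, 0.7, -0.3]
opening: 0.005
finger_force: 0.0
60 [0.002, -0.0, -0.004]
50 [0.101, -0.001, 0.057]
40 [0.188, -0.001, 0.135]
30 [0.26, -0.001, 0.226]
20 [0.316, -0.001, 0.328]
10 [0.352, -0.001, 0.439]
0 [0.369, -0.001, 0.554]
```

```bash
python3 -m pendant '[0,0.05,0,0.025,0,0,0, 0,0.1,0,0.057,0,0,0, 0,0.145,0,0.095,0,0,0, 0,0.19,0,0.135,0,0,0, 0,0.26,0,0.226,0,0,0, 0,0.29,0,0.275,0,0,0, 0,0.316,0,0.328,0,0,0, 0,0.335,0,0.38,0,0,0, 0,0.352,0,0.44,0,0,0, 0,0.36,0,0.49,0,0,0, 0,0.367,0,0.53,0,0,0, 0,0.367,0,0.53,0,0,0]'
```

```text
clock: 15.15
tool_pos: [0.5538, -0.2169, 0.0715]
eef_rot: [-0.058, 0.998, 0.001, -0.001]
contact_force: [0.1, 0.5, -0.5]
opening: 0.005
finger_force: 0.0
```

Now a gentle press down, about 1 mm at a time.

```bash
python3 -m pendant '[0,0,0,0.01,0,0,0, 0,0,0,0.02,0,0,0, 0,0,0,0.02,0,0,0, 0,0,0,0.02,0,0,0]'; python3 -m pendant '[0,0,0,0.005,0,0,0, 0,0,0,0.01,0,0,0, 0,0,0,0.01,0,0,0]'
```

```text
clock: 15.55
tool_pos: [0.5544, -0.217, 0.0696]
eef_rot: [-0.058, 0.998, 0.001, 0.0]
contact_force: [-0.0, 0.7, -0.6]
opening: 0.004
finger_force: 0.0
clock: 15.85
tool_pos: [0.5544, -0.2171, 0.0689]
eef_rot: [-0.057, 0.998, 0.0, 0.0]
contact_force: [-0.9, 1.0, 7.1]
opening: 0.008
finger_force: 3.6
```

```bash
python3 -m pendant '[0,0,0,0.004,0,0,0, 0,0,0,0.004,0,0,0, 0,0,0,0.004,0,0,0]'; python3 -m pendant '[0,0,0,-0.05,0,0,0, 0,0,0,-0.3,0,0,0, 0,0,0,-0.6,0,0,0, 0,0.2,0,-1,0,0,0, 0,0.4,0,-1,0,0,0, 0,0.7,0,-1,0,0,0, 0,0.7,0,-1,0,0,0]'
python3 - <<'E'
from h import *
w=snap('wrist','wrist8');a=snap('scene','scene8');b=snap('side','side8')
C=lambda s,u0,v0,W,H,f:cv2.resize(s['img'][v0:v0+H,u0:u0+W],None,fx=f,fy=f,interpolation=cv2.INTER_CUBIC)
cv2.imwrite('pics/v8.png',cv2.vconcat([cv2.hconcat([cv2.resize(w['img'],(400,300)),C(b,200,85,100,75,4)]),cv2.hconcat([C(a,110,285,100,75,4),cv2.resize(a['img'],(400,300))])])[:,:,::-1])
E
```

```text
clock: 16.15
tool_pos: [0.5545, -0.2171, 0.0689]
eef_rot: [-0.057, 0.998, 0.0, 0.0]
contact_force: [-2.8, 1.0, 12.1]
opening: 0.006
finger_force: 5.6
clock: 16.85
tool_pos: [0.4421, -0.2307, 0.2172]
eef_rot: [-0.056, 0.998, -0.0, -0.005]
contact_force: [-0.5, 0.4, 0.1]
opening: 0.006
finger_force: 0.0
```

View pics/v8.png

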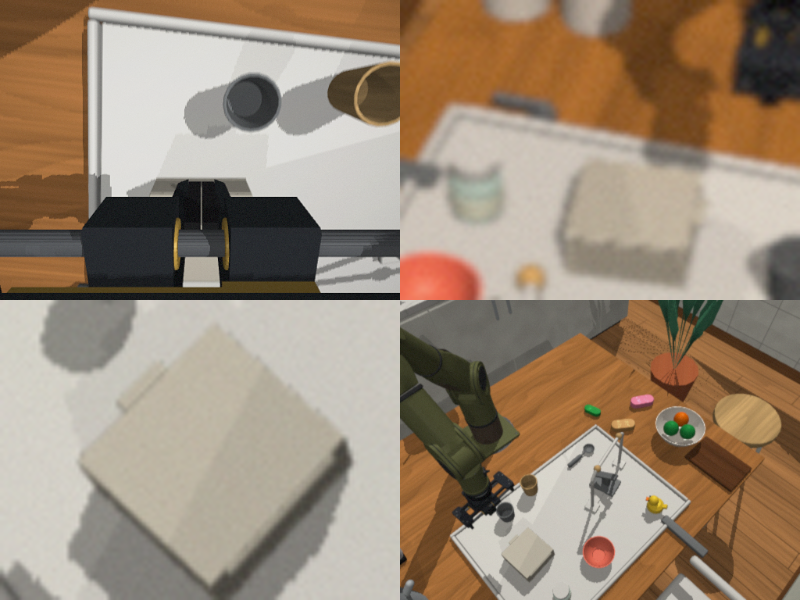

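The lid lies flat on the box with its tab at scene (145,382 in the crop), level in both views. It stopped rigidly at z = 0.0689 under 12 N, the rest is empty, the other things look undisturbed, and the robot is clear.

```bash
python3 -c "
from plant import r
print(r.finish_job())"
```

```text
the job is handed in; nothing more can be done
None
```

The rusk lies flat inside the snack box and the lid is fully shut; the other things look undisturbed in the last pictures, and I handed the job in at about 17 s with the arm clear.

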